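# Pack the line change-over kit

### The arm

A 7-joint arm with a two-finger parallel gripper is mounted at the origin on a cart in front of the work surface, level with it; the furniture and walls round the work are solid. World frame = base frame: x ahead of the robot, y to its left, z up, the work surface at z = 0. Lengths are in mm, angles in rad, forces in N, time in s.
With the tool pointing down it reaches from about 400 to 900 mm from the base axis. Payload 5.6 kg.
Tool frame: the origin (TCP) lies midway between the tips of the shut fingers; the grasp point (between the pads) lies 19 mm behind it; x points along the fingers, y is the direction in which the jaws open and shut, and the axes are right-handed (so a half turn about x gives the same grasp; the last joint's range is limited). The gripper opens to 92 mm and grips with 3 to 60 N. Pads are 20 mm wide; open, the fingers measure 128 mm over their backs; the gripper's body (75 mm by 189 mm) begins 69 mm behind the grasp point.
Start: joints at [-1.226, 0.468, -0.012, 1.603, 0.006, 1.071, -0.056], TCP at [245.84, 601.724, 214.592] pointing down, gripper open.
Joint ranges: [-2.53, 2.53], [-0.31, 2.02], [-1.57, 1.55], [0.28, 2.44], [-1.29, 4.43], [0.15, 1.84], [-2.92, 2.92]. Speed limits (rad/s): [2.57, 2.57, 3.14, 3.14, 3.14, 3.14, 3.14].

### API

Orientations are given as a rotation vector (axis times angle).
In Python, from cell import robot, grip, kin, viewer gives the robot as it stands. Calls block until the motion is done:
- robot.movep(position, orientation): joint-space move of the TCP to a pose.
- robot.servo_line(position, feed=150, rotation=None): straight line of the TCP; rotation=None keeps the orientation; feed is the mean speed in mm/s.
- robot.goto_joints(angles): joint-space move.
- grip(opening, newtons=None): opening from 0.0 (shut) to 1.0 (fully open); newtons is the grip in N (None keeps the last); returns when the fingers have stopped.
- robot.hold(seconds).
- kin.ik(position, orientation): joint angles nearest the present ones, or None.
- robot.observe(): the state.
- viewer.read_camera(name): name is "scene" or "top" or "wrist"; returns the picture (384x512x3 uint8, red, green, blue); there is no depth.
- viewer.camera_info(name): a dict with "camera_matrix" (3x3 intrinsics, pixels), "R" (3x3) and "t" (3): a world point X has camera coordinates R X + t. Camera axes: x right, y down, z forward; pixel columns grow to the right and rows downward; lengths in mm; the calibration is good to about 2 mm. The wrist camera is an equidistant fisheye: a pixel r from the principal point sees the ray r / f radians off the axis. A picture is of the moment at which its call begins: read the wrist's pose just before it. camera_info takes no time and is no camera call; for the wrist camera it gives the pose at the moment of the call.
A pose or a line that the arm cannot do raises robot.IKError and nothing moves.
- robot.job_done(): hands the job in, once; it reports no verdict.
Trained networks look in the newest picture that a camera, given by its name, has taken for a name from the list of things; names that differ only in an ending like _2 or _b are one class to them, and where a whole thing is asked for, a point or a joint stands for the part that bears it (a point fixed in the world has none). Each returns a list of dicts, best first, with "confidence" (0 to 1); they miss things now and then, are a little off and sometimes report something else, mostly with a low value. They report only what shows in the picture. A call takes as long as a camera call.
- viewer.silhouettes(name, camera): "mask" (384x512 bool, what is visible of it).
- viewer.pinpoint(name, camera): "at" ([x, y, z] in mm, in the coordinates of the camera as it stood for that picture, good to about 4 mm: a listed point, or the origin of a listed thing).
The state is a dict: "t": time; "joints": joint angles; "joint_velocities": joint speeds; "joint_torque": joint torques, N m; "tcp_pos": TCP position; "tcp_rot": TCP orientation; "contact_force": force on the tool from outside, world axes, zero at the start; "wrist_torque": the same for the moment, N m; "grip_width": opening from 0.0 (shut) to 1.0 (fully open).
Only numpy, scipy, OpenCV 4.12 (cv2) and the standard library are available. Lean on these libraries where they do the work, as an engineer would, in place of code of your own. Each camera call takes 0.05 s, during which the arm holds its last target.

### The job

Pack the change-over kit that lies along the front of the steel table into the white tray at its right: lay one stainless ferrule cap flat in each of the two four-pin nests, lay the pipe clamp flat with its ring over the post, and stand the date stamp upright between the four rails. The two thin can ends with pull tabs lying among them look like the caps but do not belong to the kit: leave them where they lie.

Things in the scene. Friction and masses are not known exactly. Their poses are not given: they have to be found in the camera images.
- cap_a_mid (a point): First stainless ferrule cap, a blank pipe cover: matt grey metal disc 50 mm across and 10 mm high, wide flange below, sloping up to a smooth raised flat top with no tab; lies flat, loose, 60 g; may be held across its diameter in any direction. Point at its centre, 5 mm above its underside. Either cap may go to either cap nest.
- cap_b_mid (a point): Second stainless ferrule cap, a blank pipe cover: matt grey metal disc 50 mm across and 10 mm high, wide flange below, sloping up to a smooth raised flat top with no tab; lies flat, loose, 60 g; may be held across its diameter in any direction. Point at its centre, 5 mm above its underside. Either cap may go to either cap nest.
- clamp_mid (a point): sanitary pipe clamp: closed steel ring lying flat, 16 mm high, 64 mm outside diameter, open hole about 36 mm wide, a hinge on one side, a swing bolt with wing nut opposite (86 mm long over both). Loose, 190 g. Point at the ring's centre, 8 mm above its underside; its own x runs across the ring (hold it by the outer faces at x = +-32 mm), y from bolt to hinge, z up
- stamp_mid (a point): date stamp standing upright: black block foot 34 mm square and 20 mm high, with a red turned handle above, 70 mm high in all; loose, 120 g. Point on its axis, half-way up, 35 mm above its underside; x, y along the foot's sides, z up. The handle is a slim neck that widens to a grip about 26 mm across near the top; hold it there, about 50 mm above the underside
- end_a_mid (a point): First bright aluminium can end that does NOT belong to the kit (look-alike of a cap): thin disc 57 mm across and 7 mm high with a sunken panel and a pull tab; loose, 12 g; stays where it lies. Point at its centre, 3.5 mm above its underside.
- end_b_mid (a point): Second bright aluminium can end that does NOT belong to the kit (look-alike of a cap): thin disc 57 mm across and 7 mm high with a sunken panel and a pull tab; loose, 12 g; stays where it lies. Point at its centre, 3.5 mm above its underside.
- cap_nest_a_seat (a point): Cap nest: four dark steel pins (8 mm thick and high, at the corners of a 51 mm square); one cap lies flat between them; gaps to +-x and +-y leave room for fingers. Fixed white plate 84 mm square, one of four lying two by two (88 mm apart, order varies) in an aluminium tray with a 9 mm rim. Point: centre of the plate's upper face, the seat, 8 mm above the table; x, y along the plate's edges, z up.
- cap_nest_b_seat (a point): Second cap nest, like the first: four pins at the corners of a 51 mm square. (A tall machine stands behind: x over 0.51, y -0.20 to 0.11; keep the arm in front.) Fixed white plate 84 mm square, one of four lying two by two (88 mm apart, order varies) in an aluminium tray with a 9 mm rim. Point: centre of the plate's upper face, the seat, 8 mm above the table; x, y along the plate's edges, z up.
- clamp_nest_seat (a point): Clamp nest: one round dark steel post in the middle, 22 mm thick and 16 mm high with a tapered top, over which the ring goes, flat on the plate, turned any way. Fixed white plate 84 mm square, one of four lying two by two (88 mm apart, order varies) in an aluminium tray with a 9 mm rim. Point: centre of the plate's upper face, the seat, 8 mm above the table; x, y along the plate's edges, z up.
- stamp_nest_seat (a point): Stamp nest: four low dark steel rails (8 mm high, 26 mm long), one along each side of a 46 mm square; the stamp's foot stands between them on the plate. Fixed white plate 84 mm square, one of four lying two by two (88 mm apart, order varies) in an aluminium tray with a 9 mm rim. Point: centre of the plate's upper face, the seat, 8 mm above the table; x, y along the plate's edges, z up.

How it is judged (in metres and radians):
At the end, for the whole second after the job is handed in: A ferrule cap flat in each cap nest, the clamp flat round its post, the stamp upright between its rails: each within 13 mm of its nest's centre, under 4 mm above its seat, tilted under 0.12 rad. Both can ends within 20 mm of where they lay. All released and at rest ((((horizontal distance between cap_a_mid and cap_nest_a_seat below 0.013 m and z of cap_a_mid in the frame of cap_nest_a_seat between 0 and 0.009 m and angle between cap_a_mid's own z axis and vertical below 0.12 rad) and (horizontal distance between cap_b_mid and cap_nest_b_seat below 0.013 m and z of cap_b_mid in the frame of cap_nest_b_seat between 0 and 0.009 m and angle between cap_b_mid's own z axis and vertical below 0.12 rad)) or ((horizontal distance between cap_a_mid and cap_nest_b_seat below 0.013 m and z of cap_a_mid in the frame of cap_nest_b_seat between 0 and 0.009 m and angle between cap_a_mid's own z axis and vertical below 0.12 rad) and (horizontal distance between cap_b_mid and cap_nest_a_seat below 0.013 m and z of cap_b_mid in the frame of cap_nest_a_seat between 0 and 0.009 m and angle between cap_b_mid's own z axis and vertical below 0.12 rad))) and horizontal distance between clamp_mid and clamp_nest_seat below 0.013 m and z of clamp_mid in the frame of clamp_nest_seat between 0 and 0.012 m and angle between each of clamp_mid, stamp_mid's own z axis and vertical below 0.12 rad and horizontal distance between stamp_mid and stamp_nest_seat below 0.013 m and z of stamp_mid in the frame of stamp_nest_seat between 0 and 0.039 m and distance of each of end_a_mid, end_b_mid from where it was at the start of the episode below 0.02 m and linear speed of each of cap_a, cap_b, clamp, stamp below 0.02 m/s); the robot touches nothing.
It also fails if it takes over 128 s, if anything falls off the work surface, if the arm or the gripper's body presses on something with over 40 N, if the wrist force passes 120 N, or if a joint passes its speed limit or range.

## Working session

There is one attempt and no reset: what is moved stays moved. The work goes in short steps, each a Python script; the robot and the scene stay as the last script left them, time stands still between calls to the robot, and variables do not carry over. Pictures are saved under pics/ and viewed, and the job is handed in when it is done.

```bash
ls; mkdir -p pics; python3 - <<'E'
from cell import robot, grip, kin, viewer
import cv2, numpy as np
for n in ["scene","top","wrist"]:
    im=viewer.read_camera(n); cv2.imwrite(f"pics/{n}0.png",im[:,:,::-1])
    i=viewer.camera_info(n); print(n,i)
s=robot.observe(); print(s)
E
```

```text
pics
scene {'camera_matrix': array([[482.73813016,   0.        , 253.52384174],
       [  0.        , 482.73813016, 184.07226094],
       [  0.        ,   0.        ,   1.        ]]), 'R': array([[ 0.57974466, -0.81464475, -0.01581303],
       [-0.44167683, -0.2978938 , -0.8462747 ],
       [ 0.68470264,  0.49760748, -0.53251205]]), 't': array([-259.72650171,  268.10609107,  918.49791515])}
top {'camera_matrix': array([[349.1945705 ,   0.        , 253.15271321],
       [  0.        , 349.1945705 , 188.64994749],
       [  0.        ,   0.        ,   1.        ]]), 'R': array([[-0.0906272 , -0.99587838,  0.00359998],
       [-0.97289063,  0.0877618 , -0.21396656],
       [ 0.21276873, -0.02289358, -0.97683435]]), 't': array([  40.67776967,  485.90692484, 1006.99502526])}
wrist {'camera_matrix': array([[297.31863964,   0.        , 256.86499811],
       [  0.        , 297.31863964, 188.81609097],
       [  0.        ,   0.        ,   1.        ]]), 'R': array([[ 3.78022188e-01,  9.25796484e-01, -3.08411771e-04],
       [ 8.94560516e-01, -3.65182040e-01,  2.57688885e-01],
       [ 2.38454838e-01, -9.76880092e-02, -9.66227894e-01]]), 't': array([-648.57220479,  -29.77281647,  389.96551286])}
{'t': 0.15, 'joints': array([-1.22600743,  0.46818189, -0.01158376,  1.60335815,  0.00600666,
        1.07140876, -0.0562636 ]), 'joint_velocities': array([ 0.00063125, -0.00195807,  0.00241166, -0.00278042, -0.00033773,
       -0.00242387, -0.00139129]), 'joint_torque': array([ 1.15932613e-03, -5.20951080e+01, -1.17287901e-02, -2.43973750e+01,
       -5.65785624e-02,  1.53274572e-02,  8.63071091e-05]), 'tcp_pos': array([245.70315613, 601.3146895 , 213.87695191]), 'tcp_rot': array([ 0.30322444,  1.54943784, -0.30530059]), 'contact_force': array([ 0.13470823,  0.1877166 , -0.75473472]), 'wrist_torque': array([ 0.10906355, -0.00946002,  0.00114956]), 'grip_width': 0.9999778265592343}
```

View pics/scene0.png

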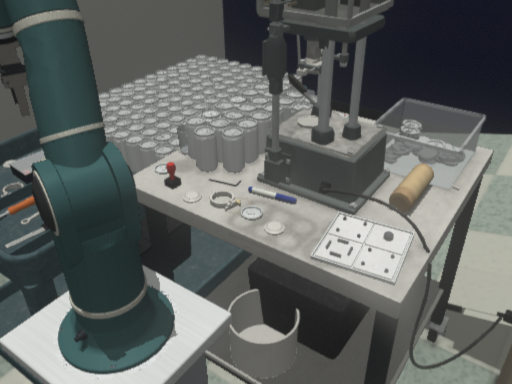

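View pics/top0.png

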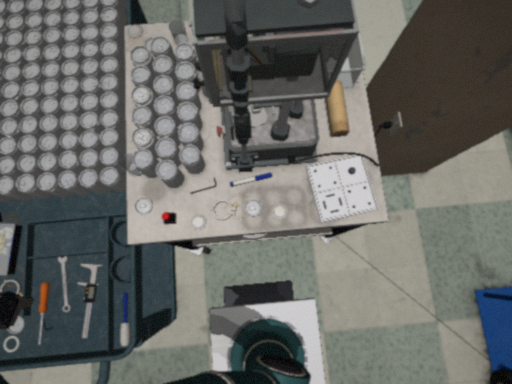

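```bash
cat > h.py <<'E'
from cell import robot, grip, kin, viewer
import cv2, numpy as np
from scipy.spatial.transform import Rotation as Rn
def w(p,info): return info["R"].T@(np.asarray(p)-info["t"])
def ray(px,info):
    K=info["camera_matrix"]; d=np.array([(px[0]-K[0,2])/K[0,0],(px[1]-K[1,2])/K[1,1],1.])
    return -info["R"].T@info["t"], info["R"].T@d
def rayw(px,info):
    K=info["camera_matrix"]; v=np.array([px[0]-K[0,2],px[1]-K[1,2]])/K[0,0]; r=np.hypot(*v)
    s=np.sinc(r/np.pi); d=np.array([v[0]*s,v[1]*s,np.cos(r)])
    return -info["R"].T@info["t"], info["R"].T@d
def onz(px,info,z,wrist=False):
    o,d=(rayw if wrist else ray)(px,info); return o+d*(z-o[2])/d[2]
def proj(X,info):
    c=info["R"]@np.asarray(X)+info["t"]; return (info["camera_matrix"]@c)[:2]/c[2]
def projw(X,info):
    c=info["R"]@np.asarray(X)+info["t"]; th=np.arctan2(np.hypot(c[0],c[1]),c[2]); K=info["camera_matrix"]
    u=c[:2]/np.hypot(c[0],c[1])*th*K[0,0]; return u+K[:2,2]
# tool down with jaw direction at yaw a (world): x=-z, y=(cos a, sin a,0)
def down(a):
    x=np.array([0,0,-1.]); y=np.array([np.cos(a),np.sin(a),0]); return Rn.from_matrix(np.c_[x,y,np.cross(x,y)]).as_rotvec()
E
python3 - <<'E'
from h import *
names="cap_a_mid clamp_mid stamp_mid end_a_mid cap_nest_a_seat clamp_nest_seat stamp_nest_seat".split()
for c in ["top","scene"]:
    viewer.read_camera(c); i=viewer.camera_info(c)
    for n in names:
        for d in viewer.pinpoint(n,c): print(c,n,round(d["confidence"],2),w(d["at"],i).round(1), [k for k in d])
E
```

```text
top cap_a_mid 0.55 [410.9 175.2   5.5] ['at', 'confidence']
top clamp_mid 0.65 [436.2  95.7   9. ] ['at', 'confidence']
top stamp_mid 0.72 [ 514.1 -239.6    8. ] ['at', 'confidence']
top stamp_mid 0.54 [431.  264.7  36.1] ['at', 'confidence']
top stamp_mid 0.26 [438.4   3.1   0.8] ['at', 'confidence']
top cap_nest_a_seat 0.76 [ 516.1 -240.7    3.5] ['at', 'confidence']
top clamp_nest_seat 0.78 [ 527.5 -321.5    7.1] ['at', 'confidence']
top stamp_nest_seat 0.81 [ 425.6 -245.8    9.7] ['at', 'confidence']
top stamp_nest_seat 0.72 [435.3   2.4   1.5] ['at', 'confidence']
scene cap_a_mid 0.72 [ 518.8 -237.4    8.7] ['at', 'confidence']
scene cap_a_mid 0.52 [ 441.3 -333.6    7.4] ['at', 'confidence']
scene cap_a_mid 0.5 [410.7 175.7   2. ] ['at', 'confidence']
scene clamp_mid 0.74 [440.6  95.7   9.1] ['at', 'confidence']
scene stamp_mid 0.77 [431.7 265.1  36.7] ['at', 'confidence']
scene end_a_mid 0.57 [479.1 340.4   5.3] ['at', 'confidence']
scene cap_nest_a_seat 0.91 [ 516.2 -238.     7.9] ['at', 'confidence']
scene clamp_nest_seat 0.96 [ 530.2 -323.2    7.2] ['at', 'confidence']
scene stamp_nest_seat 0.67 [ 431.1 -250.3    7.7] ['at', 'confidence']
scene stamp_nest_seat 0.66 [440.9  97.5  11.1] ['at', 'confidence']
```

The top view shows, left to right: a can end at (144,205), the stamp (168,217), a cap (199,222), the clamp (224,211), a probable can end (252,209) and a probable cap (280,211). The tray is at (340,188). I'll look closer from the wrist camera.

```bash
python3 - <<'E'
from h import *
def go(p,a):
    best=None
    for k in (0,np.pi,-np.pi):
        q=kin.ik(p,down(a+k)); print(p,a+k,None if q is None else q.round(2))
for p in ([430,230,250],[430,60,250],[470,-250,250],[520,-325,40],[440,-330,40],[411,175,20],[431,265,50],[437,96,20],[425,-30,20]):
    go(p,0.); go(p,1.57)
i=viewer.camera_info("top")
for px in [(144,205),(252,209),(280,211),(199,222)]: print(px,onz(px,i,5).round(1))
E
```

```text
[430, 230, 250] 0.0 [-0.9   0.15  0.38  1.97 -0.06  1.03 -0.49]
[430, 230, 250] 3.141592653589793 [-0.42  0.16 -0.15  1.94  0.03  1.04  2.55]
[430, 230, 250] -3.141592653589793 [-0.42  0.16 -0.15  1.94  0.03  1.04  2.55]
[430, 230, 250] 1.57 [-0.65  0.15  0.1   1.96 -0.02  1.04  1.03]
[430, 230, 250] 4.711592653589793 [-1.11  0.15  0.62  1.98 -0.1   1.04 -2.02]
[430, 230, 250] -1.571592653589793 [-1.11  0.15  0.62  1.98 -0.1   1.04 -2.02]
[430, 60, 250] 0.0 [-0.72  0.04  0.53  2.09 -0.02  1.02 -0.18]
[430, 60, 250] 3.141592653589793 [ 0.92  0.27 -1.28  2.01  0.3   1.07  2.65]
[430, 60, 250] -3.141592653589793 [ 0.92  0.27 -1.28  2.01  0.3   1.07  2.65]
[430, 60, 250] 1.57 [-0.56  0.04  0.36  2.08 -0.02  1.02  1.38]
[430, 60, 250] 4.711592653589793 [-0.87  0.03  0.69  2.1  -0.02  1.02 -1.75]
[430, 60, 250] -1.571592653589793 [-0.87  0.03  0.69  2.1  -0.02  1.02 -1.75]
[470, -250, 250] 0.0 [-0.33  0.3   0.93  1.9  -0.27  1.08  0.71]
[470, -250, 250] 3.141592653589793 [-0.58  0.52  1.37  1.91 -0.56  1.18 -2.15]
[470, -250, 250] -3.141592653589793 [-0.58  0.52  1.37  1.91 -0.56  1.18 -2.
[... 2280 characters left out ...]
 4.711592653589793 [-0.72  0.51  0.51  2.24 -0.51  0.51 -1.38]
[437, 96, 20] -1.571592653589793 [-0.72  0.51  0.51  2.24 -0.51  0.51 -1.38]
[425, -30, 20] 0.0 [-0.31  0.46  0.35  2.28 -0.35  0.46  0.33]
[425, -30, 20] 3.141592653589793 [-0.98  1.    1.34  2.31 -1.26  1.04 -1.97]
[425, -30, 20] -3.141592653589793 [-0.98  1.    1.34  2.31 -1.26  1.04 -1.97]
[425, -30, 20] 1.57 [-0.17  0.44  0.18  2.27 -0.18  0.44  1.74]
[425, -30, 20] 4.711592653589793 [-0.57  0.52  0.67  2.29 -0.67  0.53 -0.93]
[425, -30, 20] -1.571592653589793 [-0.57  0.52  0.67  2.29 -0.67  0.53 -0.93]
(144, 205) [476.4 341.4   5. ]
(252, 209) [433.3   5.1   5. ]
(280, 211) [419.1 -81.7   5. ]
(199, 222) [407.4 172.7   5. ]
```

```bash
python3 - <<'E'
from h import *
i=viewer.camera_info("wrist"); s=robot.observe()
M=Rn.from_rotvec(s["tcp_rot"]).as_matrix()
c=-i["R"].T@i["t"]
print("cam in tool", M.T@(c-s["tcp_pos"]), "axis in tool",(M.T@i["R"].T[:,2]).round(2))
print("jaw dir",M[:,1])
for n,p,a in (("w1",[420,130,300],1.57),("w2",[430,-60,300],1.57),("w3",[430,-260,300],1.57)):
    robot.movep(p,down(a)); i=viewer.camera_info("wrist"); im=viewer.read_camera("wrist")
    cv2.imwrite(f"pics/{n}.png",im[:,:,::-1]); np.savez(f"{n}.npz",im=im,R=i["R"],t=i["t"],K=i["camera_matrix"])
    print(n,robot.observe()["t"],robot.observe()["joints"].round(2))
    for m in "cap_a_mid clamp_mid stamp_mid end_a_mid cap_nest_a_seat clamp_nest_seat stamp_nest_seat".split():
        for d in viewer.pinpoint(m,"wrist"): print(" ",m,round(d["confidence"],2),w(d["at"],i).round(1))
E
```

```text
cam in tool [-170.40713905   -1.09377606  -71.86398422] axis in tool [0.97 0.   0.26]
jaw dir [3.78184634e-01 9.25730189e-01 1.53104090e-05]
w1 2.85 [-0.63  0.    0.25  2.   -0.    1.14  1.2 ]
  cap_a_mid 0.88 [409.6 173.6  10.4]
  clamp_mid 0.79 [440.7  97.6   7.9]
  stamp_mid 0.6 [426.9 259.9  34.4]
  end_a_mid 0.86 [482.2 346.8   2.2]
  cap_nest_a_seat 0.91 [ 513.6 -233.4    5.7]
  clamp_nest_seat 0.87 [ 529.  -321.4    5.1]
  stamp_nest_seat 0.82 [ 428.6 -246.6   10.6]
  stamp_nest_seat 0.29 [420.5 -80.7   6.8]
  stamp_nest_seat 0.23 [ 528.6 -321.7    7.2]
w2 4.0333 [-0.42 -0.02  0.47  2.02  0.01  1.14  1.63]
  cap_a_mid 0.6 [409.7 174.9   7.8]
  clamp_mid 0.87 [442.3  97.1   8.4]
  stamp_mid 0.89 [424.9 262.7  32.7]
  stamp_mid 0.34 [ 512.6 -235.8    4.7]
  stamp_mid 0.29 [ 445.8 -333.1    8.2]
  end_a_mid 0.57 [479.9 343.8   1.1]
  cap_nest_a_seat 0.78 [ 515.2 -233.9    4.7]
  clamp_nest_seat 0.94 [ 528.7 -321.6    4.3]
  clamp_nest_seat 0.58 [422.2 -83.6   2.8]
  stamp_nest_seat 0.85 [ 433.  -247.7   11.1]
  stamp_nest_seat 0.58 [ 518.5 -235.3    4. ]
w3 5.25 [-0.18  0.13  0.73  1.89 -0.1   1.15  2.16]
  cap_a_mid 0.87 [411.2 174.    6.8]
  clamp_mid 0.76 [442.6  93.   12. ]
  clamp_mid 0.36 [ 442.7 -334.4    8.8]
  stamp_mid 0.65 [440.4   5.1   4.2]
  cap_nest_a_seat 0.73 [ 515.4 -233.9    7.1]
  clamp_nest_seat 0.75 [ 531.4 -321.1    7.7]
  stamp_nest_seat 0.6 [ 433.  -250.1    9.9]
```

View pics/w1.png

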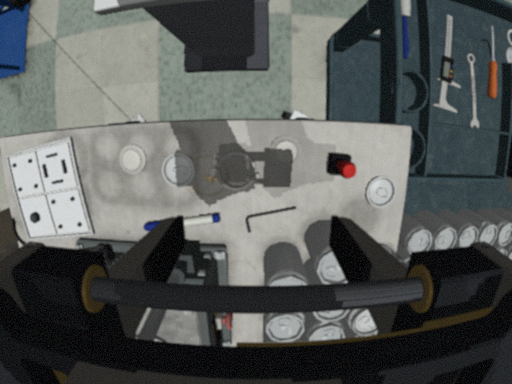

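View pics/w2.png

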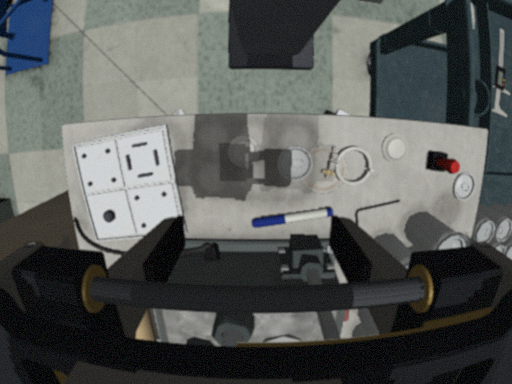

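View pics/w3.png

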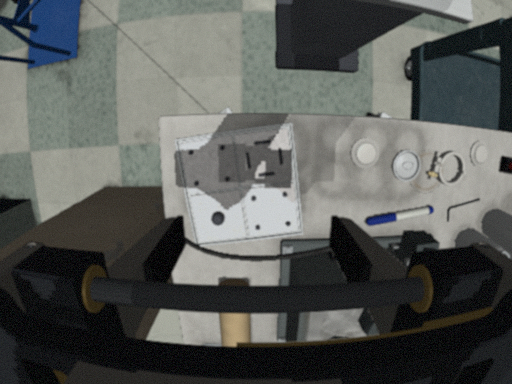

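w1–w3 show the tray with the stamp nest at w3 (265,160), the clamp post at (218,218), and cap nests at top-left and bottom-right. A plain cap is at (365,152) and a can end at (405,165). Next I'll make rectified close-ups to measure from.

```bash
cat >> h.py <<'E'
def load(n):
    z=np.load(n+".npz"); return z["im"],dict(R=z["R"],t=z["t"],camera_matrix=z["K"])
def ortho(im,i,x0,x1,y0,y1,z,s=3):
    # rows: x decreasing; cols: y decreasing
    xs=np.arange(x1,x0,-1/s); ys=np.arange(y1,y0,-1/s)
    X,Y=np.meshgrid(xs,ys,indexing="ij"); P=np.stack([X,Y,np.full_like(X,z)],-1)
    c=P@i["R"].T+i["t"]; r=np.hypot(c[...,0],c[...,1]); th=np.arctan2(r,c[...,2]); K=i["camera_matrix"]
    u=(c[...,0]/r*th*K[0,0]+K[0,2]).astype(np.float32); v=(c[...,1]/r*th*K[1,1]+K[1,2]).astype(np.float32)
    return cv2.remap(im,u,v,cv2.INTER_LINEAR)
E
python3 - <<'E'
from h import *
im,i=load("w3"); a=ortho(im,i,370,590,-390,-180,16,3); cv2.imwrite("pics/o3.png",a[:,:,::-1])
im,i=load("w2"); b=ortho(im,i,380,480,-110,320,8,1.85)[:,:,::-1]
im,i=load("w1"); c=ortho(im,i,380,480,-110,320,8,1.85)[:,:,::-1]
im,i=load("w3"); d=ortho(im,i,380,480,-110,320,8,1.85)[:,:,::-1]
cv2.imwrite("pics/o12.png",np.vstack([b,c,d]))
E
```

```text
(no output)
```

View pics/o3.png

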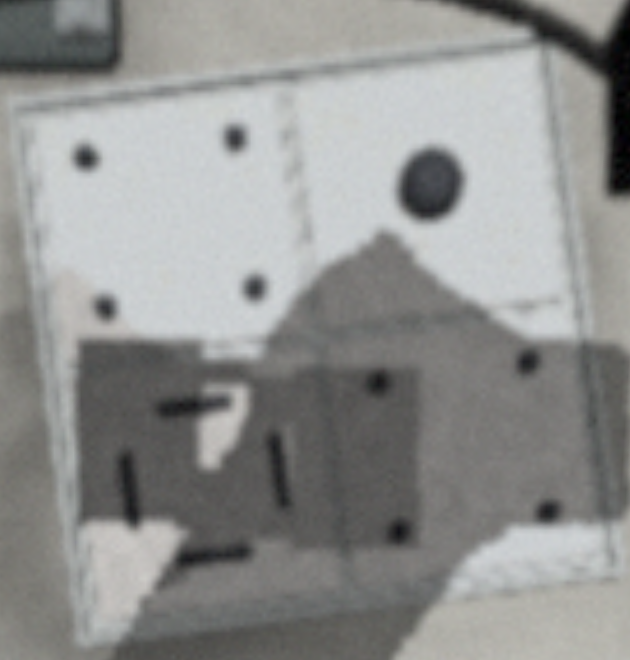

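View pics/o12.png

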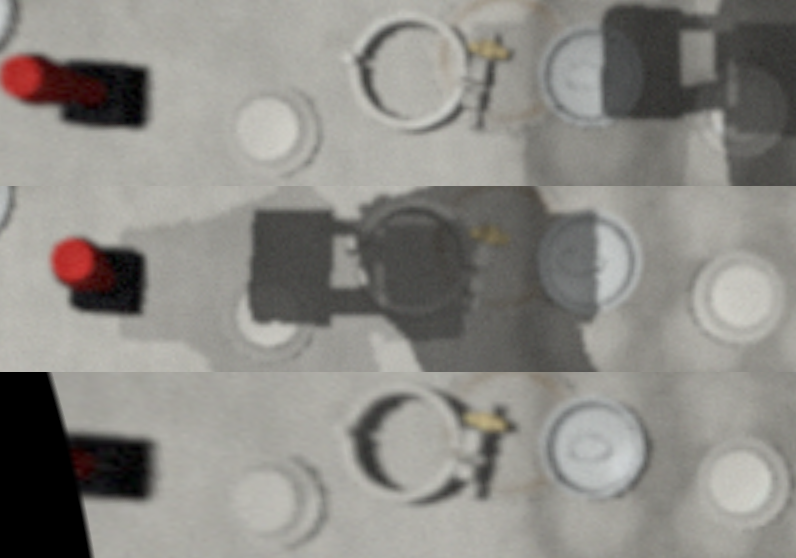

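View pics/o2z.png

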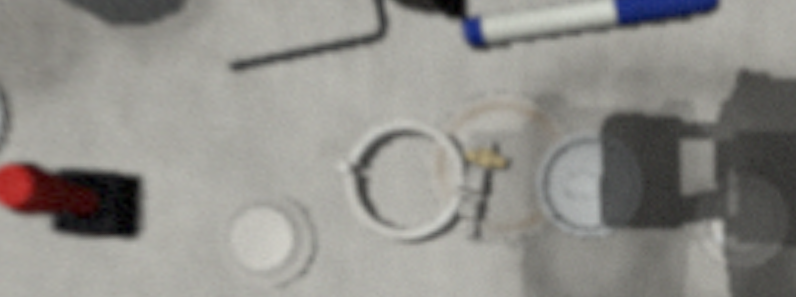

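Measurements from the rectified views:

| Thing | x, y (mm) | Yaw (rad) |
|---|---|---|
| Tray (yaw only) | | 0.127 |
| Cap nest, far | 516.6, -236.5 | |
| Cap nest, near | 440.6, -334.9 | |
| Clamp nest | 527.8, -323.7 | |
| Stamp nest | 429.4, -247.7 | |
| Cap B | 420.3, -80.5 | |
| Cap A | 410.5, 174 | |
| Clamp | 440.5, 96.8 | -0.175 |
| Stamp | 430, 263 | |

The spacings match the 88 mm pitch. The can end with its tab is at (437, 4). I'll start with cap B, going to the far nest.

```bash
cat >> h.py <<'E'
def st(tag=""):
    s=robot.observe(); print(tag,"t",round(s["t"],1),"tcp",s["tcp_pos"].round(1),"gw",round(s["grip_width"]*92,1),"F",s["contact_force"].round(1),"j",s["joints"].round(2)); return s
def snap(n):
    i=viewer.camera_info("wrist"); im=viewer.read_camera("wrist")
    cv2.imwrite(f"pics/{n}.png",im[:,:,::-1]); np.savez(f"{n}.npz",im=im,R=i["R"],t=i["t"],K=i["camera_matrix"]); return im,i
E
python3 - <<'E'
from h import *
a=np.pi-.1
robot.movep([420.3,-80.5,250],down(a)); st("hover")
robot.servo_line([420.3,-80.5,60],feed=200); st()
im,i=snap("w4"); cv2.imwrite("pics/o4.png",ortho(im,i,360,480,-150,-10,8,5)[:,:,::-1])
E
```

```text
hover t 7.4 tcp [420.2 -80.9 249.8] gw 92.0 F [-0.7 -0.1 -0.2] j [ 1.31  0.3  -1.35  2.02  0.33  1.08  2.85]
 t 8.5 tcp [420.9 -80.4  60.6] gw 92.0 F [ 0.2 -0.6  0.2] j [ 0.91  0.57 -0.96  2.19  0.72  0.73  2.5 ]
```

View pics/o4.png

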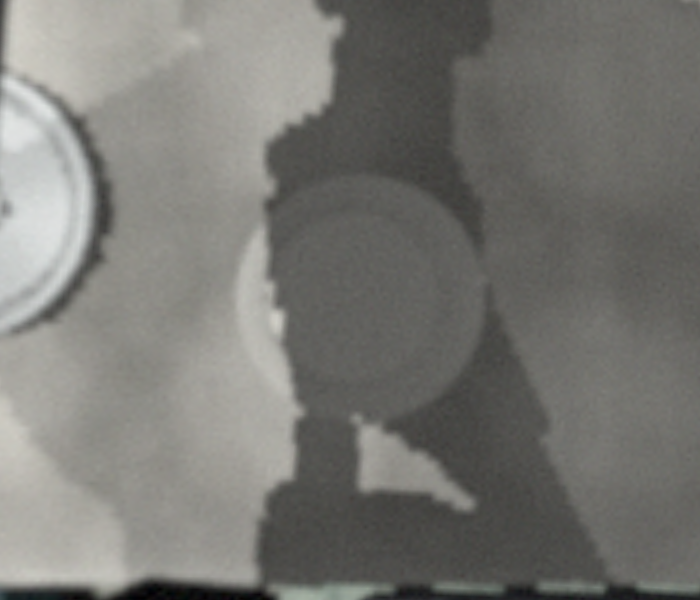

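View pics/w4.png

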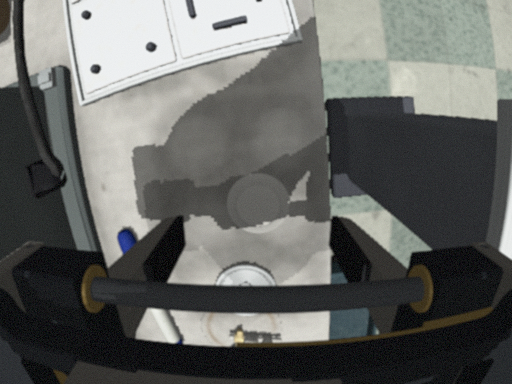

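The cap is centred in the rectified crop at (361,299). That gives (420.2, -80.3), which agrees with the estimate, so I'll grasp it.

```bash
python3 - <<'E'
from h import *
robot.servo_line([420.3,-80.4,15],feed=100)
robot.servo_line([420.3,-80.4,2.0],feed=30); st("down")
grip(0.3,30); st("grip")
robot.servo_line([420.3,-80.4,120],feed=120); st("up")
im=viewer.read_camera("wrist"); cv2.imwrite("pics/w5.png",im[:,:,::-1])
E
```

```text
down t 9.7 tcp [420.3 -80.3   1.9] gw 92.4 F [-1.2  0.8 -0.3] j [ 0.8   0.66 -0.82  2.22  0.87  0.63  2.37]
grip t 10.5 tcp [420.3 -80.4   2. ] gw 49.3 F [-0.   0.6  1.1] j [ 0.8   0.66 -0.82  2.22  0.87  0.63  2.37]
up t 11.6 tcp [419.8 -80.4 119.5] gw 49.4 F [ 0.5 -0.9 -0.9] j [ 1.03  0.48 -1.09  2.16  0.58  0.84  2.62]
```

View pics/w5.png

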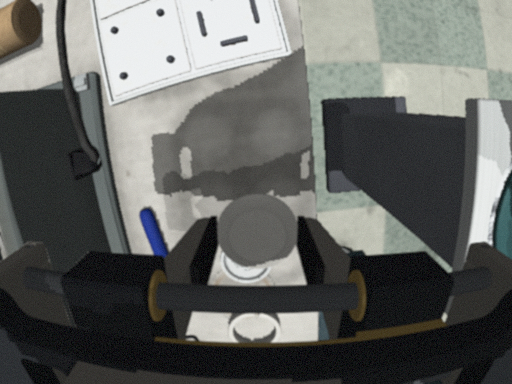

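Cap B is held at (258,228), with the jaws at 49.3 mm. I'll carry it round in front of the machine.

```bash
python3 - <<'E'
from h import *
robot.servo_line([400,-250,110],feed=200); st("via")
robot.servo_line([516.6,-237,90],feed=150); st("above")
im,i=snap("w6"); cv2.imwrite("pics/o6.png",ortho(im,i,460,570,-300,-180,16,5)[:,:,::-1])
E
```

```text
via t 12.7 tcp [ 400.  -248.8  109.9] gw 49.2 F [-0.   0.2  0.5] j [ 1.37  0.62 -1.12  2.07  0.72  0.91  2.89]
above t 13.6 tcp [ 515.8 -236.9   90. ] gw 49.2 F [ 0.4 -0.2 -0.7] j [ 1.1   0.76 -1.01  1.85  0.78  0.99  2.79]
```

View pics/w6.png

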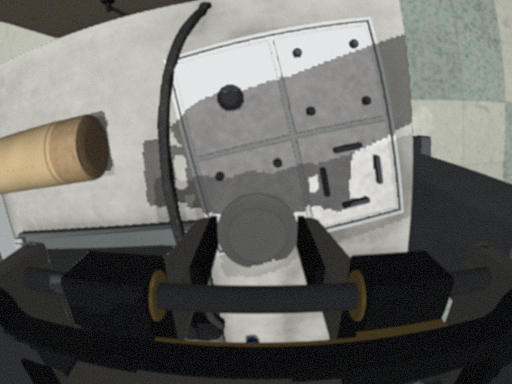

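View pics/o6.png

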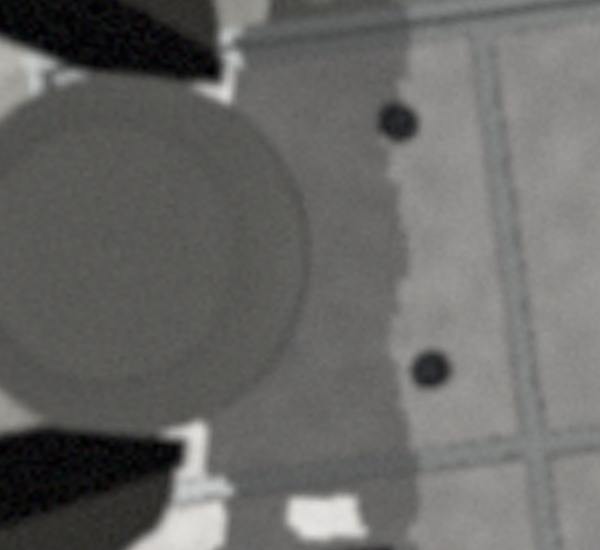

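The two pins in the crop, at (398,122) and (431,369), give the nest centre as (517.5, -237.6), which agrees to about 1 mm. A cable runs behind the tray, so I'll check its clearance from the far finger.

```bash
python3 - <<'E'
from h import *
im,i=load("w6"); a=ortho(im,i,490,640,-340,-180,8,4); 
for k in range(0,160,20): cv2.putText(a,str(-180-k),(k*4,12),0,.35,(255,0,0))
for k in range(0,150,10): cv2.putText(a,str(640-k),(0,k*4+12),0,.35,(255,0,0))
cv2.imwrite("pics/o6b.png",a[:,:,::-1])
E
```

```text
(no output)
```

View pics/o6b.png

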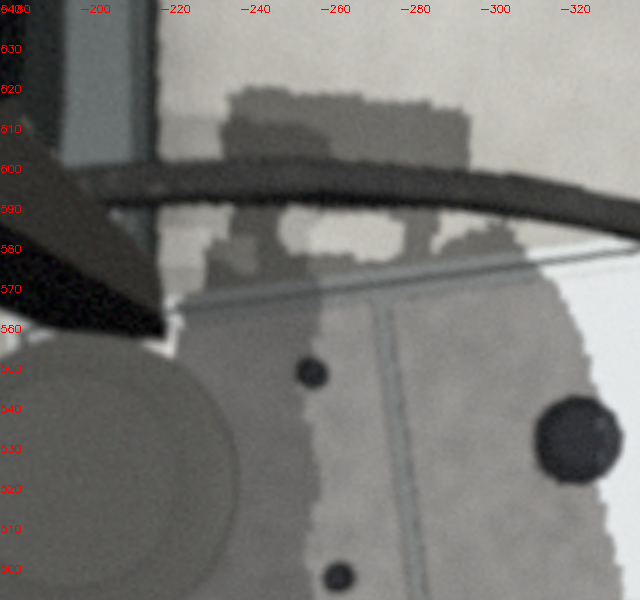

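The cable is at x≈595, clear of the finger. Lowering the cap.

```bash
python3 - <<'E'
from h import *
robot.servo_line([517,-237,25],feed=100)
robot.servo_line([517,-237,10.8],feed=30); st("down")
grip(0.66); st("open")
robot.servo_line([517,-237,100],feed=120); st("up")
robot.servo_line([400,-250,180],feed=200)
im,i=snap("w7"); cv2.imwrite("pics/o7.png",ortho(im,i,400,580,-390,-190,12,3)[:,:,::-1]); st()
E
```

```text
down t 15.1 tcp [ 517.  -236.9   10.7] gw 49.4 F [ 0.  -0.7 -0.1] j [ 1.03  0.86 -0.91  1.88  0.89  0.87  2.71]
open t 15.4 tcp [ 517.1 -237.1   10.9] gw 60.5 F [-0.4  0.6 -0.1] j [ 1.03  0.86 -0.91  1.88  0.89  0.87  2.71]
up t 16.3 tcp [ 516.4 -237.1   99.4] gw 60.7 F [0.7 0.3 0.2] j [ 1.11  0.75 -1.02  1.85  0.76  1.    2.8 ]
 t 17.2 tcp [ 400.3 -249.8  179.6] gw 60.4 F [1.4 0.3 0.4] j [ 1.53  0.63 -1.35  2.01  0.7   1.1   2.9 ]
```

View pics/o7.png

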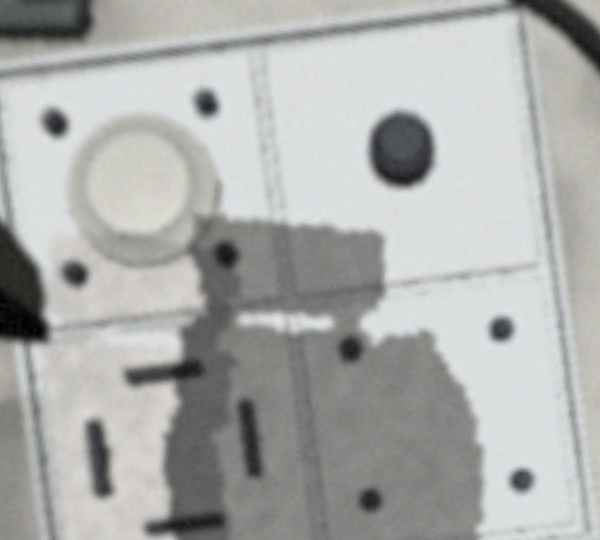

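The cap sits at (143,190), central between its pins at (140,188). Next is cap A.

```bash
python3 - <<'E'
from h import *
robot.servo_line([400,-40,180],feed=250); st()
robot.servo_line([410.5,174,120],feed=250); st()
grip(1.0)
robot.servo_line([410.5,174,60],feed=150); st()
im,i=snap("w8"); cv2.imwrite("pics/o8.png",ortho(im,i,360,480,100,240,2,5)[:,:,::-1])
E
```

```text
t 18.2 tcp [400.1 -40.6 179.8] gw 60.9 F [ 0.4 -0.6 -0.4] j [ 1.22  0.48 -1.42  2.15  0.57  1.    2.52]
 t 19.3 tcp [410.7 172.8 119.8] gw 60.9 F [-0.9  0.1  0.1] j [ 0.47  0.57 -1.16  2.11  0.68  0.9   1.95]
 t 20.4 tcp [410.5 174.6  60.3] gw 92.1 F [ 0.5 -0.2 -0.1] j [ 0.36  0.65 -1.03  2.15  0.8   0.8   1.85]
```

View pics/o8.png

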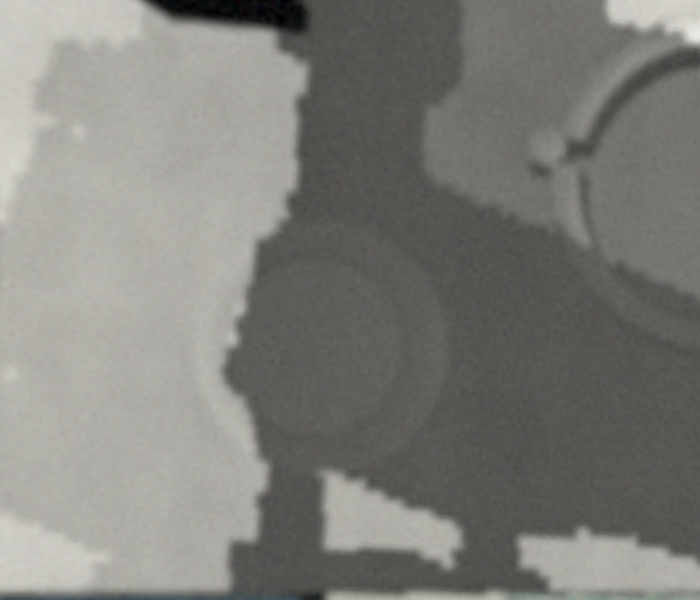

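The flange is centred at (321,347) in the crop, so cap A is at (410.6, 175.5). Grasping it and taking it to the near nest.

```bash
python3 - <<'E'
from h import *
X=[410.5,175.2]
robot.servo_line(X+[15],feed=100)
robot.servo_line(X+[2.0],feed=30); st("down")
grip(0.3,30); st("grip")
robot.servo_line(X+[120],feed=150)
robot.servo_line([400,-40,150],feed=250); st()
robot.servo_line([410,-250,130],feed=250); st()
robot.servo_line([441,-334.7,90],feed=150); st("above")
im,i=snap("w9"); cv2.imwrite("pics/o9.png",ortho(im,i,380,500,-400,-280,16,5)[:,:,::-1])
E
```

```text
down t 21.7 tcp [410.4 175.3   1.9] gw 91.9 F [0.6 0.1 1. ] j [ 0.26  0.73 -0.9   2.17  0.94  0.7   1.74]
grip t 22.4 tcp [410.5 175.2   2. ] gw 49.5 F [ 0.2 -0.2  1.2] j [ 0.26  0.73 -0.9   2.17  0.94  0.7   1.74]
 t 24.4 tcp [399.8 -39.  149.8] gw 49.2 F [ 0.3 -0.  -0.1] j [ 1.14  0.5  -1.33  2.18  0.61  0.93  2.48]
 t 25.3 tcp [ 410.2 -248.   130.1] gw 49.4 F [ 0.2  0.  -1.1] j [ 1.42  0.67 -1.23  2.03  0.76  1.01  2.85]
above t 26.1 tcp [ 441.1 -333.5   90.2] gw 49.6 F [ 0.2  0.5 -0.1] j [ 1.42  0.85 -1.18  1.89  0.92  1.07  2.89]
```

View pics/w9.png

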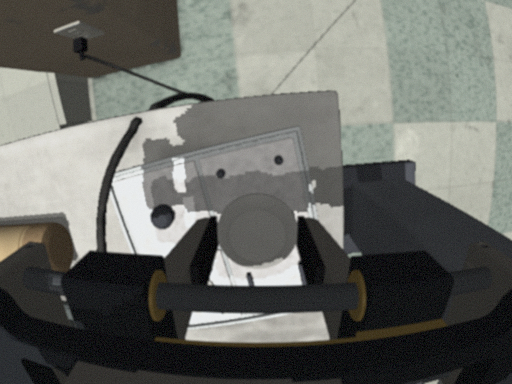

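View pics/o9.png

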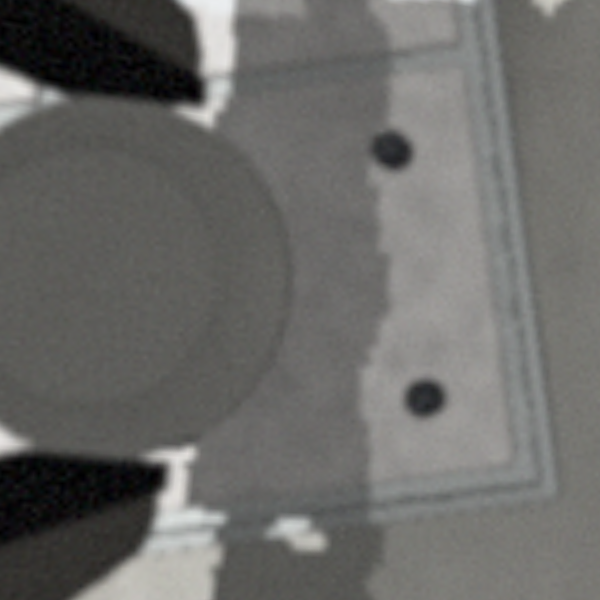

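Cap A is held. The pins at (391,150) and (425,398) give the nest centre as (441.9, -336.3), about 2 mm from the earlier value, so I'll use the mean.

```bash
python3 - <<'E'
from h import *
X=[441.4,-335.6]
robot.servo_line(X+[25],feed=100)
robot.servo_line(X+[10.8],feed=30); st("down")
grip(0.66); st("open")
robot.servo_line(X+[110],feed=120); st("up")
robot.servo_line([405,-250,180],feed=200)
im,i=snap("w10"); cv2.imwrite("pics/o10.png",ortho(im,i,400,580,-390,-190,12,3)[:,:,::-1]); st()
robot.servo_line([400,-40,180],feed=250); st()
robot.servo_line([440.5,96.8,150],feed=200,rotation=down(np.pi-.175)); st()
grip(1.0)
robot.servo_line([440.5,96.8,80],feed=150); st()
im,i=snap("w11"); cv2.imwrite("pics/o11.png",ortho(im,i,380,520,30,160,16,4)[:,:,::-1])
E
```

```text
down t 27.6 tcp [ 441.4 -335.5   10.7] gw 49.2 F [-0.1 -0.5 -0.3] j [ 1.35  0.95 -1.07  1.91  1.04  0.97  2.82]
open t 28.0 tcp [ 441.5 -335.6   10.9] gw 60.9 F [ 0.2 -0.2 -0.7] j [ 1.35  0.95 -1.07  1.91  1.04  0.97  2.82]
up t 29.0 tcp [ 440.9 -335.6  109.4] gw 60.9 F [ 0.3 -0.2 -0.9] j [ 1.45  0.87 -1.25  1.87  0.93  1.14  2.89]
 t 29.8 tcp [ 404.8 -251.   179.3] gw 61.0 F [ 1.   0.3 -0.7] j [ 1.54  0.72 -1.43  1.99  0.79  1.17  2.82]
 t 30.8 tcp [400.1 -40.9 179.7] gw 60.5 F [ 0.1  0.1 -0.2] j [ 1.24  0.55 -1.49  2.15  0.65  1.04  2.44]
 t 31.6 tcp [440.5  95.7 149.8] gw 60.7 F [-0.1 -0.2  0. ] j [ 0.73  0.58 -1.27  2.08  0.68  0.99  2.06]
 t 32.9 tcp [440.7  97.3  80.4] gw 91.7 F [-0.   0.2  0.1] j [ 0.61  0.66 -1.13  2.13  0.81  0.87  1.95]
```

View pics/o10.png

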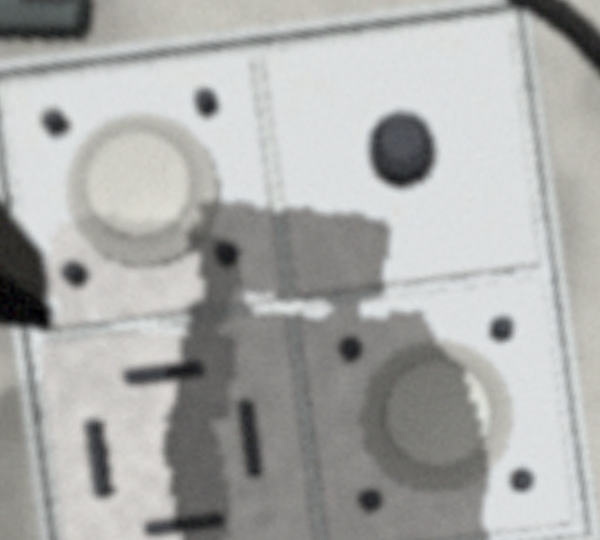

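View pics/o11.png

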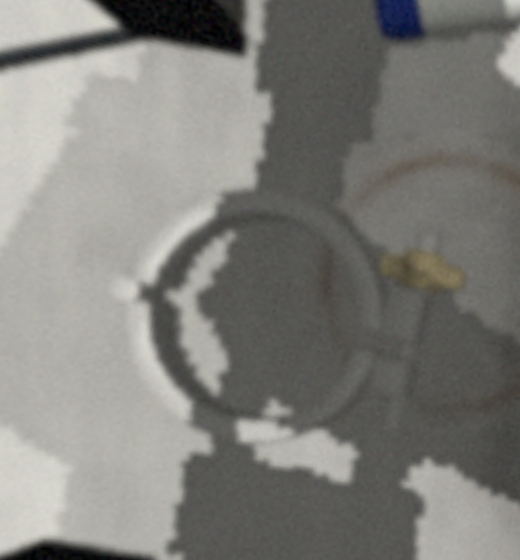

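View pics/w11.png

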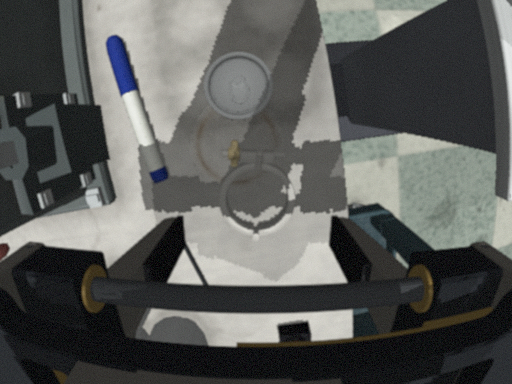

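Cap A at (436,415) in o10 is exactly central between its pins. The clamp agrees with the plan at (440.8, 95–96). Before going down I need to check the machine's height near x 510–540, because the gripper body will hang over there.

```bash
python3 - <<'E'
from h import *
sc=viewer.read_camera("scene"); cv2.imwrite("pics/scz.png",cv2.resize(sc[90:220,220:420],None,fx=3.8,fy=3.8,interpolation=cv2.INTER_CUBIC)[:,:,::-1])
tp=viewer.read_camera("top"); cv2.imwrite("pics/tpz.png",cv2.resize(tp[90:230,180:340],None,fx=4,fy=4,interpolation=cv2.INTER_CUBIC)[:,:,::-1])
im,i=load("w1"); cv2.imwrite("pics/w1z.png",cv2.resize(im[190:290,60:330],None,fx=2.9,fy=2.9,interpolation=cv2.INTER_CUBIC)[:,:,::-1])
E
```

```text
(no output)
```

View pics/scz.png

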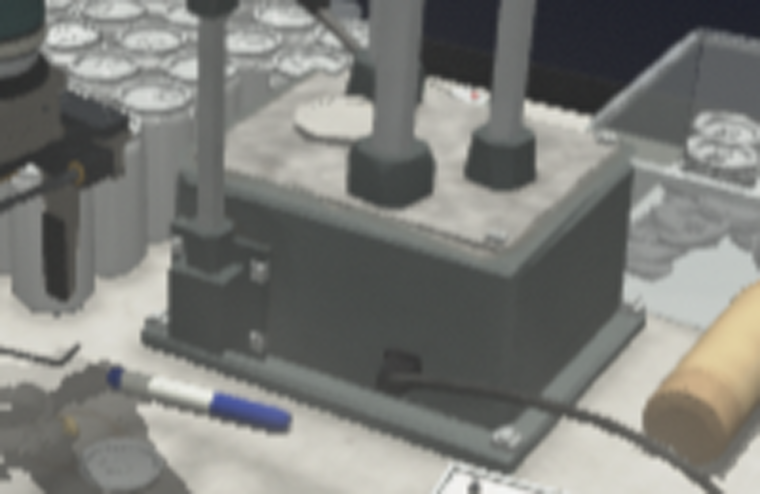

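View pics/tpz.png

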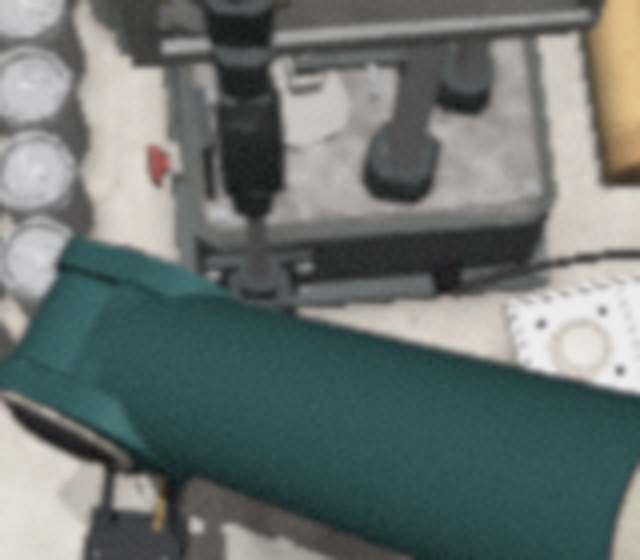

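```bash
python3 - <<'E'
from h import *
i=viewer.camera_info("scene")
for n,p,z in (("base corner",(143,332),12),("base R corner",(515,450),12),("bracket FL bottom",(168,335),15),("bracket front mid",(215,352),15),("bracket FR bottom",(262,357),15),("block edge FR bottom",(505,425),15)):
    px=(220+p[0]/3.8,90+p[1]/3.8); print(n,onz(px,i,z).round(0))
E
```

```text
base corner [575.  76.  12.]
base R corner [ 590. -213.   12.]
bracket FL bottom [578.  56.  15.]
bracket front mid [577.  15.  15.]
bracket FR bottom [590. -17.  15.]
block edge FR bottom [ 608. -197.   15.]
```

The machine's base starts at x≈575 there. The body reaches about x 534, so it clears by roughly 40 mm. Grasping the clamp.

```bash
python3 - <<'E'
from h import *
X=[440.6,96]
robot.servo_line(X+[22],feed=100)
robot.servo_line(X+[3.0],feed=30); st("down")
grip(0.4,45); st("grip")
robot.servo_line(X+[110],feed=120); st()
robot.servo_line([410,-20,150],feed=200); st()
robot.servo_line([410,-250,150],feed=250); st()
robot.servo_line([520,-323,110],feed=150,rotation=down(np.pi-.05)); st("above")
im,i=snap("w12"); cv2.imwrite("pics/o12b.png",ortho(im,i,480,600,-390,-270,16,5)[:,:,::-1])
E
```

```text
down t 34.5 tcp [440.6  96.1   3. ] gw 92.6 F [ 0.2 -0.9 -0.1] j [ 0.49  0.77 -0.96  2.16  0.99  0.75  1.82]
grip t 35.1 tcp [440.7  96.    3.1] gw 63.5 F [0.8 0.1 1.1] j [ 0.49  0.77 -0.96  2.16  0.99  0.75  1.82]
 t 36.1 tcp [440.1  95.7 109.4] gw 63.8 F [-0.7 -0.9 -1.9] j [ 0.66  0.63 -1.18  2.11  0.75  0.92  2.01]
 t 36.9 tcp [410.  -19.4 149.8] gw 63.4 F [-0.5  0.  -2.4] j [ 1.08  0.55 -1.35  2.16  0.66  0.96  2.31]
 t 38.0 tcp [ 410.3 -248.   150. ] gw 63.6 F [-0.1  0.6 -2.8] j [ 1.47  0.68 -1.31  2.02  0.77  1.07  2.76]
above t 39.0 tcp [ 519.7 -322.4  110.1] gw 63.4 F [-0.6 -0.1 -2.5] j [ 1.28  0.93 -1.22  1.73  0.94  1.19  2.89]
```

View pics/w12.png

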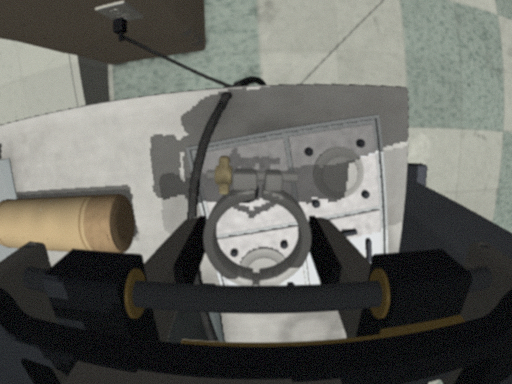

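View pics/o12b.png

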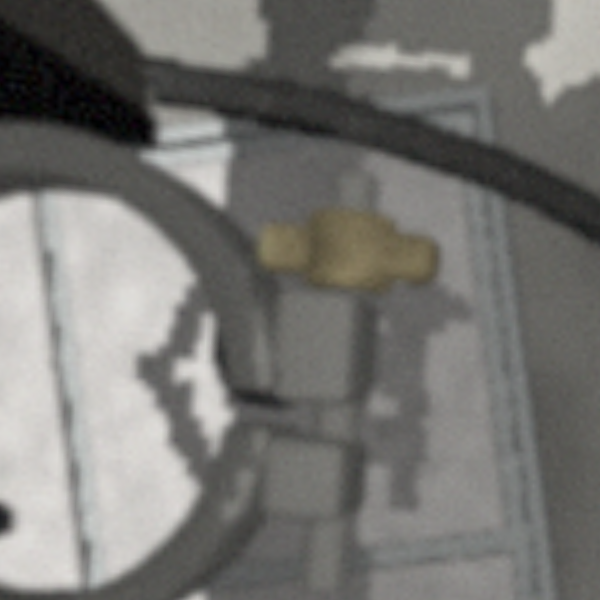

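The clamp hangs level, with the post below it. I want the height of the cable passing behind the tray, since the two views disagree on its place.

```bash
python3 - <<'E'
from h import *
def oview(im,i,z,fish,x0=540,x1=640,y0=-400,y1=-220,s=3):
    if fish: return ortho(im,i,x0,x1,y0,y1,z,s)
    xs=np.arange(x1,x0,-1/s); ys=np.arange(y1,y0,-1/s)
    X,Y=np.meshgrid(xs,ys,indexing="ij"); P=np.stack([X,Y,np.full_like(X,z)],-1)
    c=P@i["R"].T+i["t"]; K=i["camera_matrix"]
    return cv2.remap(im,(c[...,0]/c[...,2]*K[0,0]+K[0,2]).astype(np.float32),(c[...,1]/c[...,2]*K[1,1]+K[1,2]).astype(np.float32),cv2.INTER_LINEAR)
sc=viewer.read_camera("scene"); isc=viewer.camera_info("scene")
tp=viewer.read_camera("top"); itp=viewer.camera_info("top")
for z in (6,):
    rows=[]
    for im,i,f in ((*load("w6"),1),(*load("w12"),1),(*load("w7"),1),(tp,itp,0),(sc,isc,0)):
        a=oview(im,i,z,f,560,640,-400,-200,2.5).copy(); rows.append(a)
    m=np.vstack(rows)
    # add grid
    for k in range(0,200,20): cv2.putText(m,str(-200-k),(int(k*2.5),10),0,.3,(255,0,0)); 
    for j in range(5):
        for k in range(0,80,20): cv2.putText(m,str(640-k),(0,j*200+int(k*2.5)+10),0,.3,(255,0,0))
    cv2.imwrite("pics/cable.png",cv2.resize(m,(300,600))[:,:,::-1]); cv2.imwrite("pics/cab1.png",m[:600,:,::-1]); cv2.imwrite("pics/cab2.png",m[600:,:,::-1])
E
```

```text
(no output)
```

View pics/cab1.png

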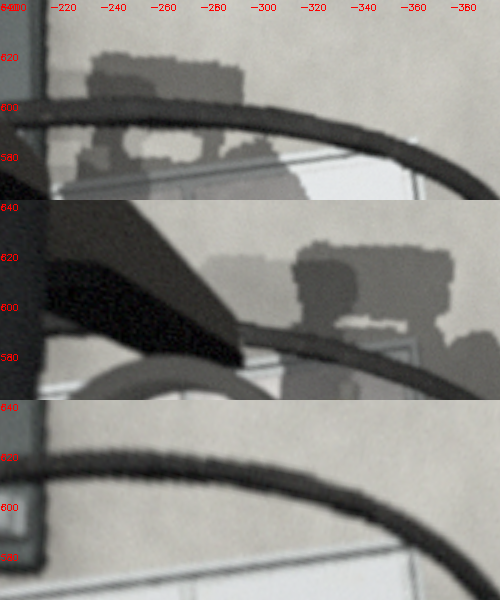

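View pics/cab2.png

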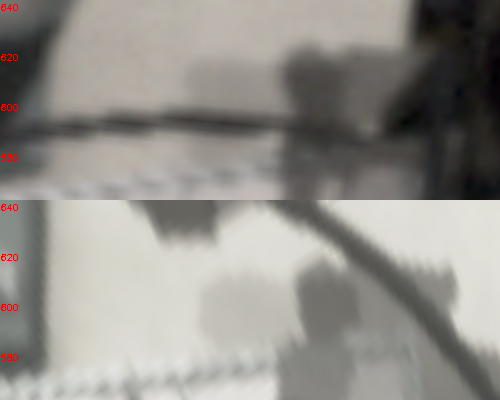

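The cable runs about 65 mm above the table at x≈576, so the far finger would reach it with the jaws along x. I'll turn the tool 90°, putting the jaws along the tray's y with the bolt toward the robot. That way the fingers and body clear it.

```bash
python3 - <<'E'
from h import *
a=np.pi/2+.127
robot.servo_line([450,-322,150],feed=150); st()
robot.servo_line([450,-322,150.5],feed=1,rotation=down(a)) if False else robot.servo_line([455,-323,150],feed=4,rotation=down(a)); st("rot")
robot.servo_line([527.8,-323.7,85],feed=120); st("above")
im,i=snap("w13"); cv2.imwrite("pics/o13.png",ortho(im,i,470,590,-390,-260,16,4.5)[:,:,::-1])
E
```

```text
t 39.9 tcp [ 450.1 -322.3  150. ] gw 63.9 F [-0.6  0.4 -1.8] j [ 1.47  0.88 -1.36  1.84  0.93  1.24  2.9 ]
rot t 41.4 tcp [ 455.2 -322.8  149.9] gw 64.0 F [ 0.1  0.3 -2.7] j [ 1.35  0.68 -1.1   1.84  0.7   1.07  1.68]
above t 42.4 tcp [ 527.6 -323.9   85.4] gw 63.4 F [-0.1 -0.2 -2.1] j [ 1.17  0.83 -0.98  1.73  0.79  1.04  1.59]
```

View pics/w13.png

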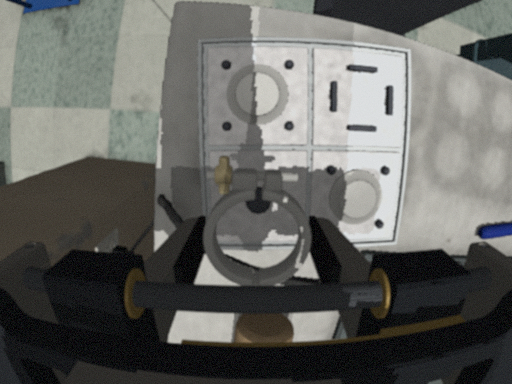

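View pics/o13.png

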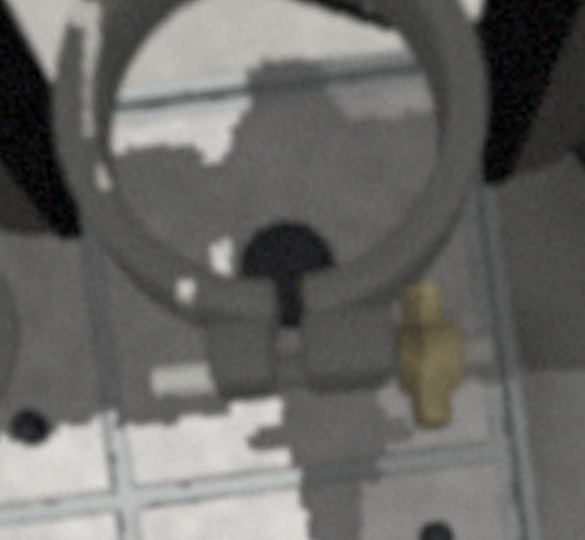

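```bash
python3 - <<'E'
from h import *
im,i=load("w13")
for px in ((160,197),(172,210),(183,221),(250,262)):
    print(px,[onz(px,i,z,True).round(0)[:2] for z in (80,65,50,30,10)])
im,i=load("w6"); print([ (p,[onz(p,i,z,True).round(0)[:2] for z in (80,65,50,30)]) for p in ((205,8),(185,40),(168,90))])
im,i=load("w9"); print([ (p,[onz(p,i,z,True).round(0)[:2] for z in (80,65,50,30)]) for p in ((138,122),(115,160),(103,210))])
E
```

```text
(160, 197) [array([ 516., -389.]), array([ 521., -394.]), array([ 526., -398.]), array([ 533., -404.]), array([ 539., -411.])]
(172, 210) [array([ 523., -380.]), array([ 529., -384.]), array([ 535., -388.]), array([ 542., -394.]), array([ 550., -399.])]
(183, 221) [array([ 530., -373.]), array([ 536., -376.]), array([ 542., -379.]), array([ 551., -384.]), array([ 559., -388.])]
(250, 262) [array([ 553., -326.]), array([ 562., -326.]), array([ 570., -325.]), array([ 581., -324.]), array([ 592., -323.])]
[((205, 8), [array([ 534., -379.]), array([ 536., -385.]), array([ 538., -391.]), array([ 541., -399.])]), ((185, 40), [array([ 548., -360.]), array([ 551., -364.]), array([ 554., -368.]), array([ 559., -374.])]), ((168, 90), [array([ 562., -330.]), array([ 566., -332.]), array([ 570., -334.]), array([ 576., -336.])])]
[((138, 122), [array([ 510., -410.]), array([ 516., -410.]), array([ 522., -410.]), array([ 531., -411.])]), ((115, 160), [array([ 531., -388.]), array([ 539., -386.]), array([ 547., -385.]), array([ 558., -382.])]), ((103, 210), [array([ 549., -354.]), array([ 558., -350.]), array([ 568., -345.]), array([ 581., -339.])])]
```

```bash
python3 - <<'E'
from h import *
a,_=load("w13"); cv2.imwrite("pics/w13z.png",cv2.resize(a[150:300,130:290],None,fx=4,fy=4,interpolation=cv2.INTER_CUBIC)[:,:,::-1])
E
```

```text
(no output)
```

View pics/w13z.png

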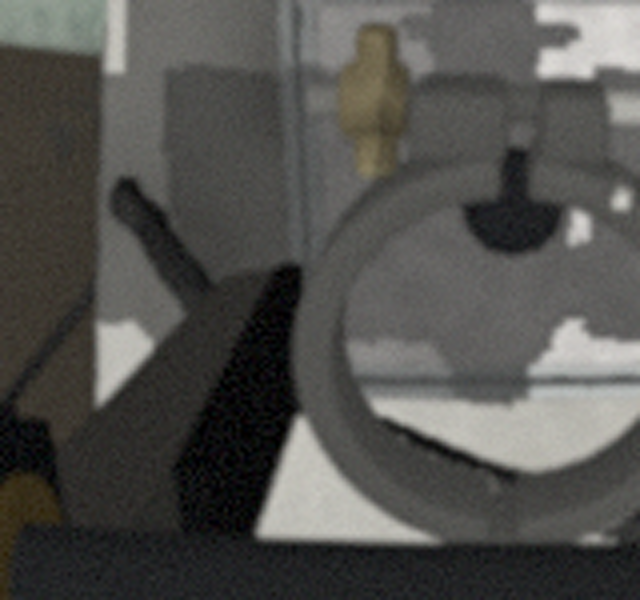

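```bash
python3 - <<'E'
from h import *
im,i=load("w13"); im=im.copy(); big=cv2.resize(im,None,fx=4,fy=4,interpolation=cv2.INTER_CUBIC)
T=np.array([527.6,-323.9,85.4]); 
for off,col in ((0,(255,0,0)),(3,(0,255,0)),(-3,(0,0,255))):
  for R in (32,):
    pts=[projw(T+[off+R*np.cos(t),R*np.sin(t),13],i)*4+1.5 for t in np.linspace(0,2*np.pi,80)]
    cv2.polylines(big,[np.array(pts).astype(int)],True,col,1)
cv2.imwrite("pics/ring.png",big[680:1240,760:1300,::-1])
E
```

```text
(no output)
```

View pics/ring.png

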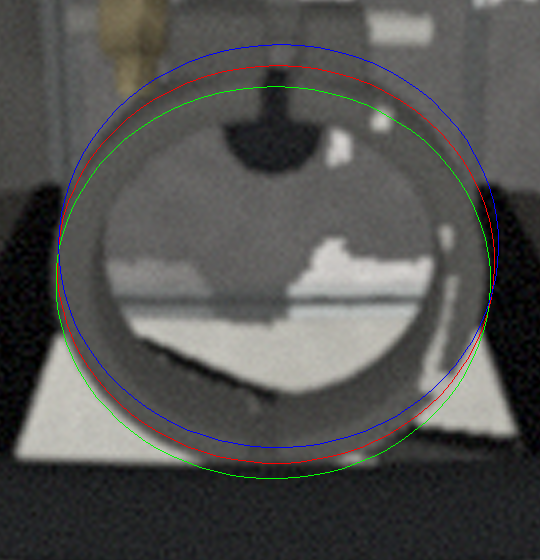

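Projecting the expected ring onto the picture shows it is centred in the grasp to within about 1 mm. I'll lower it 4 mm toward the robot from the post's centre, inside the hole's 7 mm slack, to keep the hinge off the cable.

```bash
python3 - <<'E'
from h import *
robot.servo_line([521,-324,80],feed=20,rotation=down(np.pi/2+.05)); st()
robot.servo_line([522.5,-324,34],feed=60); st("mid")
im=viewer.read_camera("wrist"); cv2.imwrite("pics/w14.png",im[:,:,::-1])
E
```

```text
t 43.0 tcp [ 521.  -324.1   80.1] gw 63.3 F [ 0.   0.4 -1.7] j [ 1.17  0.82 -0.97  1.75  0.79  1.01  1.52]
mid t 43.9 tcp [ 522.8 -324.    34.3] gw 63.7 F [-0.1  0.1 -2.3] j [ 1.13  0.87 -0.92  1.76  0.84  0.95  1.48]
```

View pics/w14.png

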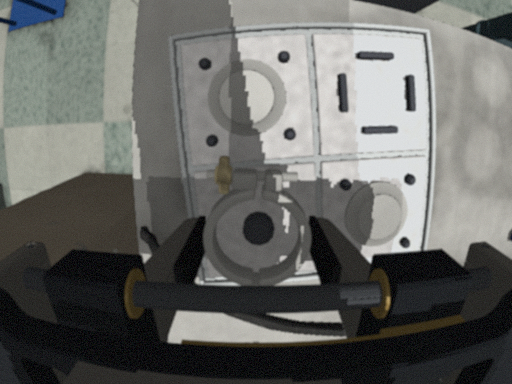

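The post at (258,228) lies inside the hole, and the cable at rows 310–325 is clear of the hinge at (258,283).

```bash
python3 - <<'E'
from h import *
robot.servo_line([525,-324,11.8],feed=40); st("down")
grip(0.78); st("open")
robot.servo_line([521,-324,90],feed=100); st("up")
robot.servo_line([450,-300,170],feed=150); st()
im,i=snap("w15"); cv2.imwrite("pics/o15.png",ortho(im,i,400,580,-390,-190,16,3)[:,:,::-1])
E
```

```text
down t 44.7 tcp [ 525.1 -323.9   11.6] gw 63.8 F [ 0.5  0.6 -1.2] j [ 1.11  0.9  -0.89  1.76  0.87  0.92  1.46]
open t 45.0 tcp [ 525.3 -324.1   12.1] gw 72.2 F [ 0.4 -0.1  0. ] j [ 1.11  0.9  -0.89  1.76  0.87  0.92  1.46]
up t 46.0 tcp [ 520.5 -324.    89.5] gw 71.6 F [-0.3  0.2 -0. ] j [ 1.17  0.81 -0.98  1.74  0.77  1.03  1.53]
 t 46.8 tcp [ 449.9 -300.3  169.6] gw 71.9 F [ 0.1 -0.   0.8] j [ 1.36  0.63 -1.12  1.86  0.64  1.07  1.6 ]
```

View pics/o15.png

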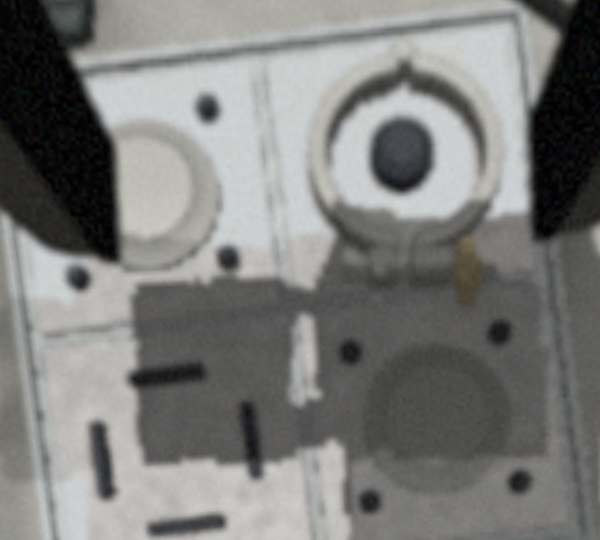

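The clamp lies flat round the post, which is at (400,153) in the crop. Now the stamp.

```bash
python3 - <<'E'
from h import *
robot.servo_line([410,-20,190],feed=250,rotation=down(np.pi/2)); st()
robot.servo_line([415,263,190],feed=250,rotation=down(np.pi/2-.07)); st()
grip(0.8)
robot.servo_line([425,263,130],feed=150); st()
im,i=snap("w16"); cv2.imwrite("pics/o16.png",ortho(im,i,360,500,200,330,20,4.5)[:,:,::-1])
sc=viewer.read_camera("scene"); isc=viewer.camera_info("scene"); 
for c in ("wrist","scene"):
    I=i if c=="wrist" else isc
    for d in viewer.pinpoint("stamp_mid",c): print(c,round(d["confidence"],2),w(d["at"],I).round(1))
E
```

```text
t 48.2 tcp [410.1 -20.9 189.8] gw 72.0 F [-0.8 -0.3 -0.6] j [ 1.11  0.37 -1.3   2.12  0.44  0.96  1.13]
 t 49.5 tcp [415.2 261.8 189.7] gw 72.0 F [ 0.6 -0.1 -0.1] j [ 0.27  0.48 -1.11  1.96  0.51  1.02  0.42]
 t 50.2 tcp [424.8 263.4 130.2] gw 73.5 F [-0.6  0.5  0.7] j [ 0.18  0.57 -1.02  1.99  0.61  0.93  0.35]
wrist 0.83 [427.6 260.7  33.9]
scene 0.65 [432.1 263.5  33.2]
scene 0.36 [ 440.6 -334.     7.2]
```

View pics/w16.png

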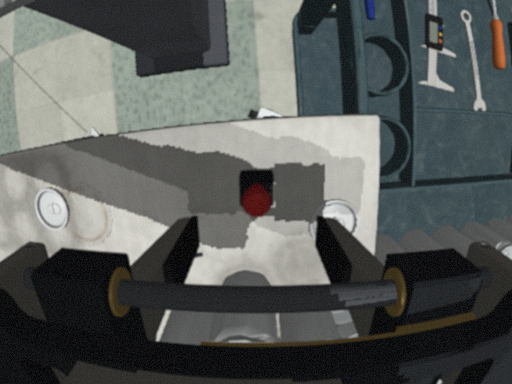

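View pics/o16.png

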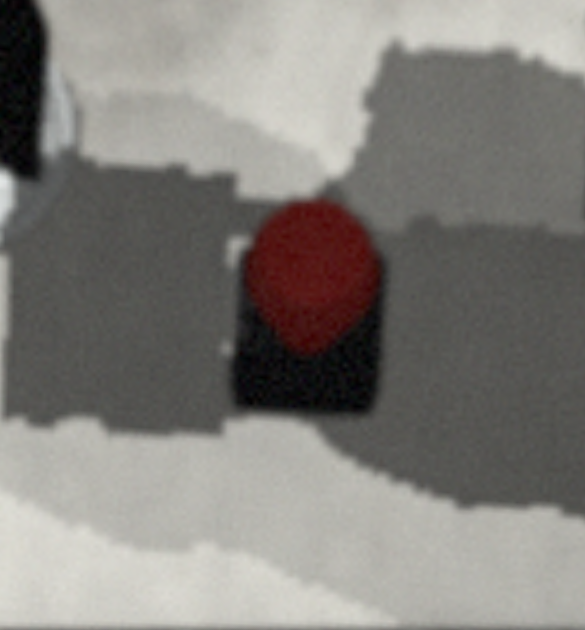

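The stamp's foot and knob in o16, at (308,340) and (314,265), give an axis at (429, 261.5) with yaw about -0.055. The neural estimates are within 3 mm of that. Grasping it at 50 mm height.

```bash
python3 - <<'E'
from h import *
X=[429,261.5]
robot.servo_line(X+[100],feed=100,rotation=down(np.pi/2-.055))
robot.servo_line(X+[31],feed=80); st("down")
grip(0.1,30); st("grip")
robot.servo_line(X+[120],feed=120); st("up")
robot.servo_line([410,-20,160],feed=250,rotation=down(np.pi/2)); st()
robot.servo_line([422,-247.7,120],feed=250,rotation=down(np.pi/2+.127)); st()
robot.servo_line([430,-247.7,75],feed=100); robot.hold(.2); st()
im,i=snap("w17"); cv2.imwrite("pics/o17.png",ortho(im,i,370,500,-310,-190,16,5)[:,:,::-1])
sc=viewer.read_camera("scene");cv2.imwrite("pics/sc17.png",cv2.resize(sc[130:290,280:440],None,fx=3.7,fy=3.7,interpolation=cv2.INTER_CUBIC)[:,:,::-1])
E
```

```text
down t 51.9 tcp [429.2 261.8  31.3] gw 73.6 F [ 0.3  0.6 -0. ] j [ 0.07  0.7  -0.86  2.04  0.79  0.77  0.23]
grip t 52.7 tcp [429.  261.7  31. ] gw 23.5 F [0.  0.5 0.6] j [ 0.07  0.71 -0.86  2.04  0.79  0.77  0.23]
up t 53.6 tcp [428.7 261.  119.4] gw 23.9 F [ 0.8  0.2 -1.9] j [ 0.18  0.59 -1.01  1.99  0.63  0.91  0.35]
 t 54.9 tcp [409.9 -19.1 159.9] gw 24.1 F [ 0.  -0.  -1.4] j [ 1.03  0.41 -1.23  2.16  0.5   0.9   1.07]
 t 56.0 tcp [ 422.2 -246.   120.2] gw 24.0 F [ 1.1  0.5 -0.9] j [ 1.32  0.62 -1.1   2.02  0.69  0.94  1.55]
 t 56.8 tcp [ 430.3 -247.9   75.5] gw 23.9 F [ 0.3  0.3 -1.4] j [ 1.25  0.68 -1.02  2.03  0.78  0.88  1.48]
```

View pics/w17.png

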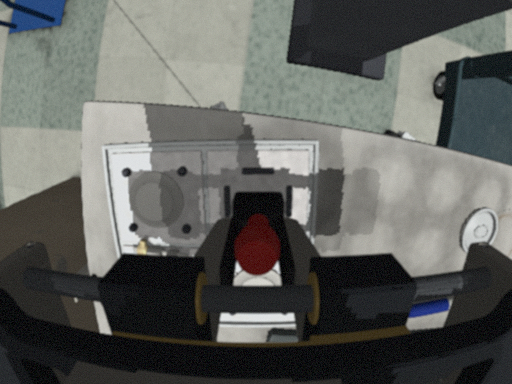

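View pics/o17.png

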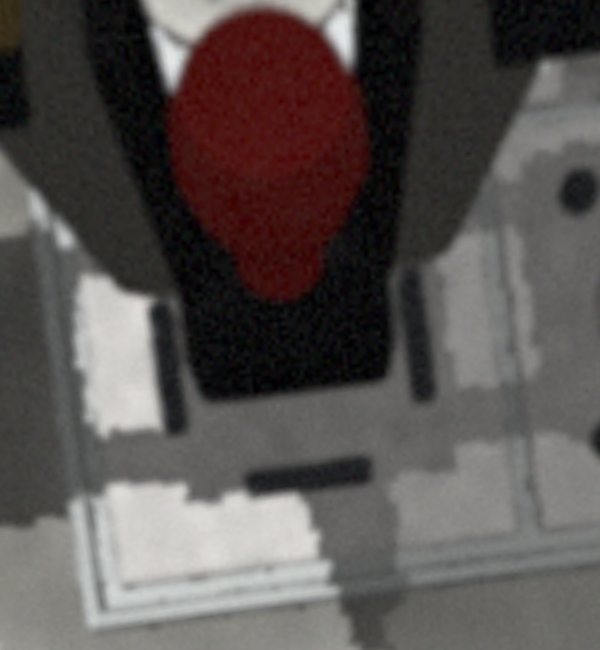

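View pics/sc17.png

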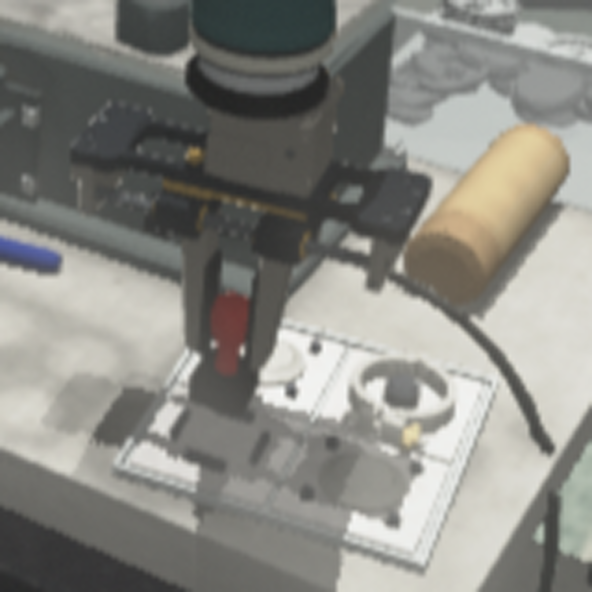

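The stamp hangs upright and its foot is parallel to the rails (slopes -0.124 and -0.139). The rails put the nest centre at (429.6, -248.5), and the foot sits about 1 mm off the TCP, so I'll correct for that and lower it.

```bash
python3 - <<'E'
from h import *
X=[428.7,-247.8]
robot.servo_line(X+[55],feed=60); 
robot.servo_line(X+[41],feed=30); st("near")
robot.servo_line(X+[39.6],feed=10); robot.hold(.2); st("down")
im=viewer.read_camera("wrist"); cv2.imwrite("pics/w18.png",im[:,:,::-1])
E
```

```text
near t 58.0 tcp [ 428.7 -247.7   41. ] gw 23.9 F [ 0.2  0.3 -1.3] j [ 1.21  0.73 -0.96  2.05  0.84  0.82  1.44]
down t 58.5 tcp [ 428.7 -247.8   39.6] gw 23.7 F [-0.2 -0.  -2.3] j [ 1.21  0.73 -0.96  2.05  0.84  0.82  1.43]
```

View pics/w18.png

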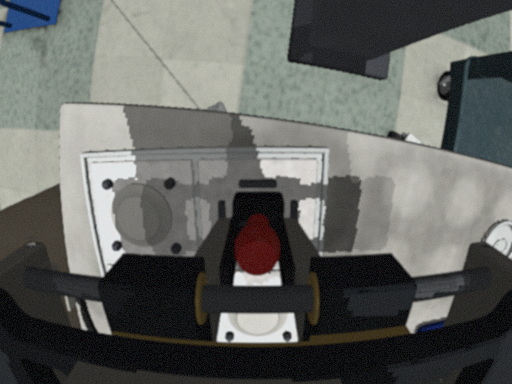

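The foot at (258,205) is between the rails with no contact force, so I can release it and inspect.

```bash
python3 - <<'E'
from h import *
X=[428.7,-247.8]
grip(0.6); st("open")
robot.servo_line(X+[130],feed=100); st("up")
robot.servo_line([400,-200,210],feed=200,rotation=down(np.pi/2)); robot.hold(.3); st()
im,i=snap("w19"); cv2.imwrite("pics/o19.png",ortho(im,i,390,580,-390,-190,8,3)[:,:,::-1])
cv2.imwrite("pics/o19b.png",ortho(im,i,380,500,-100,330,4,1.85)[:,:,::-1])
for m in "cap_a_mid clamp_mid stamp_mid end_a_mid".split():
    for d in viewer.pinpoint(m,"wrist"): print(" ",m,round(d["confidence"],2),w(d["at"],i).round(1))
sc=viewer.read_camera("scene");cv2.imwrite("pics/sc19.png",cv2.resize(sc[130:290,120:440],None,fx=2.4,fy=2.4,interpolation=cv2.INTER_CUBIC)[:,:,::-1])
isc=viewer.camera_info("scene")
for m in "cap_a_mid clamp_mid stamp_mid end_a_mid".split():
    for d in viewer.pinpoint(m,"scene"): print(" sc",m,round(d["confidence"],2),w(d["at"],isc).round(1))
E
```

```text
open t 59.2 tcp [ 428.7 -247.8   39.6] gw 55.4 F [ 0.7 -0.4 -0.5] j [ 1.21  0.73 -0.96  2.05  0.84  0.82  1.43]
up t 60.2 tcp [ 428.2 -247.7  129.5] gw 55.6 F [ 1.2 -0.  -0.4] j [ 1.32  0.61 -1.11  2.    0.68  0.96  1.56]
 t 61.1 tcp [ 399.9 -200.   209.4] gw 55.1 F [0.4 0.4 0.1] j [ 1.46  0.42 -1.28  2.03  0.47  1.04  1.53]
  cap_a_mid 0.96 [ 440.4 -334.7   12.2]
  clamp_mid 0.89 [ 530.  -325.9   16.9]
  stamp_mid 0.8 [ 426.6 -247.1   45.7]
  end_a_mid 0.58 [ 428.1 -245.8   10.4]
 sc cap_a_mid 0.72 [ 443.7 -334.4   14.7]
 sc clamp_mid 0.85 [ 525.8 -322.8   15.6]
 sc stamp_mid 0.67 [ 429.6 -246.9   41. ]
 sc end_a_mid 0.61 [479.4 342.    3.3]
 sc end_a_mid 0.41 [ 514.6 -237.3    9.6]
```

View pics/o19.png

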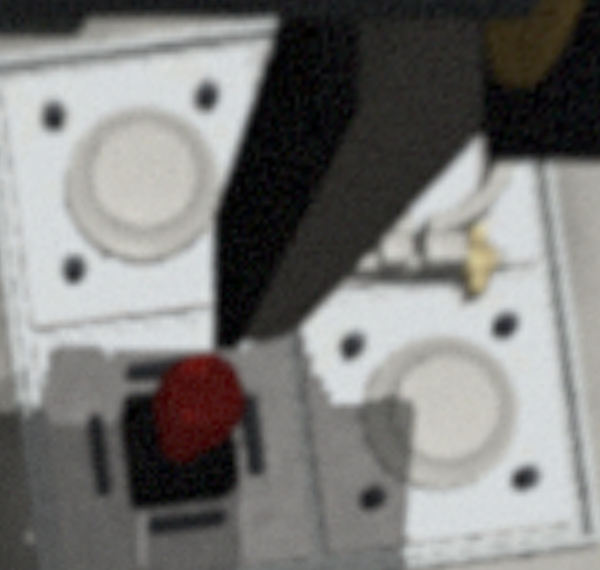

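View pics/sc19.png

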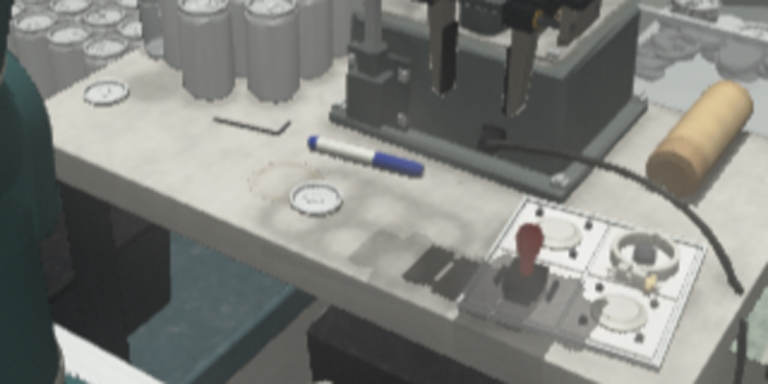

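View pics/o19b.png

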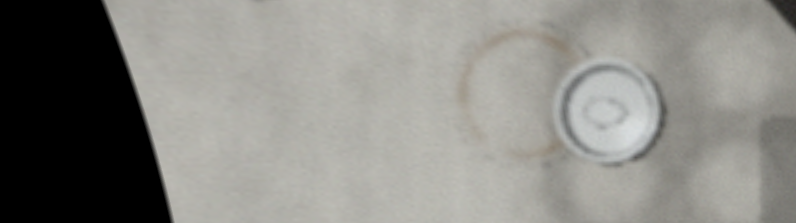

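```bash
python3 - <<'E'
from h import *
robot.hold(.5); st(); print(robot.job_done())
E
```

```text
t 62.1 tcp [ 400. -200.  210.] gw 55.5 F [-0.8  0.2  0.2] j [ 1.46  0.42 -1.28  2.03  0.47  1.04  1.53]
the job is handed in; nothing more can be done
None
```

The kit is packed and I handed the job in at 62 s of the 128 s allowed. `job_done` gives no verdict, so the result below rests on my own camera checks.

- **Caps:** one lies flat in each four-pin nest. In the pictures taken after each release, both were within about 1 mm of the centre between their pins.
- **Clamp:** it lies flat round its post. I set it down about 3 mm toward the robot from the post's centre, to keep the hinge off a cable that hangs roughly 65 mm above the table behind the tray. I also turned the tool 90° to keep the far finger off the same cable.
- **Stamp:** it stands upright between its rails, about 1 mm from the nest centre by my measurement. The trained network puts it within about 3 mm.
- **Can ends:** neither was touched. The network puts the left one within 2 mm of where it lay. My rectified views of the right one differ by up to 5 mm, which I take to be parallax.

**Disagreements in the last checks:**
- The network read heights a few mm above nominal for everything in the tray.
- It also reported a low-confidence can end on the far cap, and another on the stamp. The pictures show a plain cap and the stamp there, so I took those as false hits.

The contact-force readings I took during the job never passed 3 N, and the arm was clear of everything at hand-in.

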